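# Move two probes from the dry block into the eyelets of the probe stand

### The job

Set up the measuring cell: draw the two steel probes straight up out of the block's wells and lower each one, without dropping it, down through an eyelet of the stand so that it hangs upright with its collar fully home on the ring - the short probe in the low eyelet, the long probe in the high one. Let go of both, leave the capped swab tube standing in its well, and do not disturb the other things on the bench.

Things in the scene. Friction and masses are not known exactly. Their poses are not given: they have to be found in the camera images.
- long_probe: Steel probe, 165 mm long, about 90 g, centre of mass at z = 103 mm. Origin at the tip (lower end), z along its axis to the head. Shaft 14 mm dia, 115 mm long, tapered over the last 10 mm; collar 32 mm dia, 5 mm thick (underside at z = 115 mm); round grey head 24 mm dia, z = 120 to 165 mm, flat on top: grip it here. Starts upright in one of the three wells, standing on the well floor.
- short_probe: Like the long probe but 140 mm long: shaft 14 mm dia and 90 mm long, collar 32 mm dia, 5 mm thick (underside at z = 90 mm), round grey head 24 mm dia, 45 mm tall (z = 95 to 140 mm), domed on top above z = 132 mm. Centre of mass at z = 88 mm. Origin at the tip, z towards the head. Starts upright in one of the three wells.
- swab_tube: Capped plastic swab tube, bystander, 14 mm dia, 155 mm tall, 16 mm white cap at the top. Origin at its foot, z up. Stands in the remaining well; stays there.
- well_block: Fixed aluminium dry block, 76 (x) x 150 (y) x 90 mm tall. Origin at the centre of its underside on the table, z up. Three vertical wells 17 mm dia, 75 mm deep (floor 15 mm above the table) in a row at y = -50, 0, +50 mm of the block. Which thing stands in which well varies. The block and the stand change sides from start to start.
- stand: Fixed probe stand. Origin on the table midway between the eyelets, z up. Foot plate x -63 to 105, y -55 to 55 mm, 10 mm thick; on it under the eyelets a glass dish 104 mm dia, rim at z = 66 mm (tips end inside it, clear of its floor); post at x = +85 mm, 150 mm tall, thin arms to the eyelets. Eyelets lie along y, 56 mm apart: fingers closing along the stand's x have room, along y little.
- low_eyelet (a point): Centre of the low eyelet, in the plane of the ring's top, 115 mm above the table, at y = -28 mm of the stand. Ring of 8 mm round steel bar, hole 17.5 mm dia, 34 mm outside dia, axis vertical. Axes as the stand's.
- high_eyelet (a point): Centre of the high eyelet, in the plane of the ring's top, 140 mm above the table, at y = +28 mm of the stand. Same ring as the low one. Axes as the stand's.
- pump_bottle: Blue pump bottle, bystander, about 69 x 87 mm, 212 mm tall, origin at its foot, z up. Stands between block and stand, towards the back.
- tool_beaker: Glass beaker holding scissors and a pen, fixed obstacle, about 75 x 96 mm, 126 mm tall in all, origin at its foot, z up. Stands between block and stand.
- dropper: Brown dropper bottle, bystander, 34 mm dia, 102 mm tall, origin at its foot. Stands in front of the block and the stand, nearer the robot.

How it is judged:
On the way:
1. one of the two probes is home in its own eyelet (((horizontal distance between short_probe and low_eyelet below 0.008 m and z of short_probe in the frame of low_eyelet between -0.095 and -0.085 m and angle between short_probe's own z axis and vertical below 0.12 rad) or (horizontal distance between long_probe and high_eyelet below 0.008 m and z of long_probe in the frame of high_eyelet between -0.12 and -0.11 m and angle between long_probe's own z axis and vertical below 0.12 rad))), for 0.2 s.
At the end, for the whole second after the job is handed in: The short probe hangs in the low eyelet and the long probe in the high eyelet: each tip within 8 mm sideways of its eyelet's axis, the collar's underside within 5 mm of the ring's top, tilt below 0.12 rad, both at rest and released; the swab tube still stands in its well (horizontal distance between short_probe and low_eyelet below 0.008 m and z of short_probe in the frame of low_eyelet between -0.095 and -0.085 m and angle between each of short_probe, long_probe's own z axis and vertical below 0.12 rad and horizontal distance between long_probe and high_eyelet below 0.008 m and z of long_probe in the frame of high_eyelet between -0.12 and -0.11 m and linear speed of each of short_probe, long_probe below 0.02 m/s and horizontal distance between swab_tube and well_block below 0.065 m and angle between swab_tube's own z axis and vertical below 0.15 rad); the robot touches nothing.
It fails at once if the swab tube is moved by more than 12 mm (distance of swab_tube from where it was at the start of the episode above 0.012 m).
It fails at once if another bystander is moved by more than 25 mm (distance of any of pump_bottle, dropper from where it was at the start of the episode above 0.025 m).
It fails at once if a bottle is tipped (angle between any of pump_bottle, dropper's own z axis and vertical above 0.4 rad).
It fails at once if a probe is dropped into its eyelet (falls faster than 0.5 m/s, not held) ((linear speed of short_probe above 0.5 m/s and horizontal distance between short_probe and low_eyelet below 0.02 m and contact force between the fingers and short_probe below 0.2 N) or (linear speed of long_probe above 0.5 m/s and horizontal distance between long_probe and high_eyelet below 0.02 m and contact force between the fingers and long_probe below 0.2 N)).
It also fails if it takes over 72 s, if anything falls off the work surface, if the arm or the gripper's body presses on something with over 40 N, if the wrist force passes 120 N, or if a joint passes its speed limit or range.

### The arm

A 6-joint arm with a two-finger parallel gripper is mounted at the origin on the work surface; the furniture and walls round the work are solid. World frame = base frame: x ahead of the robot, y to its left, z up, the work surface at z = 0. Lengths are in m, angles in rad, forces in N, time in s.
With the tool pointing down it reaches from about 0.375 to 0.9 m from the base axis. Payload 3.1 kg.
Tool frame: the origin (TCP) lies midway between the tips of the shut fingers; the grasp point (between the pads) lies 19 mm behind it (manip.grasp_offset is the distance from the TCP to the grasp point, in m); z points along the fingers, y is the line along which they close (so a half turn about z gives the same grasp; the last joint's range is limited). The gripper opens to 85 mm and grips with 20 to 120 N. Pads are 22 mm wide; open, the fingers measure 114 mm over their backs; the gripper's body (76 mm by 85 mm) begins 54 mm behind the grasp point. The pads swing forward as they close: fully open they stand 13 mm farther back than shut.
Start: joints at [0.957, 0.527, 1.433, -0, 1.181, -0.178], TCP at [0.264, 0.567, 0.231] pointing down, gripper open.
Joint ranges: [-3.08, 3.08], [-0.75, 2.2], [0.22, 2.44], [-1.43, 4.57], [0, 2.65], [-2.85, 2.85]. Speed limits (rad/s): [2.79, 2.79, 3.14, 3.14, 3.14, 3.14].

### API

Orientations are given as a unit quaternion [x, y, z, w].
In Python, from station import sensors, cams, order, manip gives the robot as it stands.
- The arm moves only by the tool move_arm, never from a script. Its argument "targets" is a list of rows, each an object of numbers: "dx", "dy", "dz": the shift along the world's x, y, z normalised to -1 to 1, where 1 is 25 mm; "rx", "ry", "rz": the turn, a rotation vector about the world's x, y, z normalised to -1 to 1, where 1 is 30 degrees. A call has exactly 10 rows; each row shifts and turns the commanded pose from where the row before left it; what a row does not reach is not made up. A row lasts 1/8 s, in which the tool goes at most 62.5 mm and 10.7 degrees, less where a joint would pass 70% of its speed; a pose out of reach is approached as far as the arm can. A call with a number of a shift or a turn outside -1 to 1 is refused whole. A call with a gripper value outside its range is refused whole. "claw" is the opening in per cent of the stroke, from 0 (shut) to 100 (fully open), set as the call begins (left out, the last holds). The fingers move at their own pace and stop on an object; "newtons" is the grip in N (left out, the last holds). Time passes only in rows, so rows that do not move let the fingers close, or fill a call up. It gives the time, the measured TCP pose, the force, the opening and the grip force at its end, in the units of the state.
- sensors.sense(): the state, without advancing time (a new reading comes with each control period).
- cams.snapshot(name): name is "scene" or "top"; returns the picture (420x560x3 uint8, red, green, blue); there is no depth.
- cams.camera_model(name): a dict with "fx", "fy", "cx", "cy" (pixels), "extrinsics" (4x4, takes a point from world to camera coordinates). Camera axes: x right, y down, z forward; pixel columns grow to the right and rows downward; lengths in m; the calibration is good to about 2 mm. A picture is of the moment at which its call begins. camera_model takes no time and is no camera call.
- order.sign_off(): hands the job in; it is judged then, once.
The state is a dict: "t": time; "q": joint angles; "qd": joint speeds; "tau": joint torques, N m; "tcp_pos": TCP position; "tool_rot": TCP orientation; "force": force on the tool from outside, world axes, zero at the start; "ft_torque": the same for the moment, N m; "finger_gap": opening from 0.0 (shut) to 1.0 (fully open); "gripper_force": force on a finger pad.
Only numpy, scipy, OpenCV 4.12 (cv2) and the standard library are available. Lean on these libraries where they do the work, as an engineer would, in place of code of your own. Each camera call takes 0.05 s, during which the arm holds its last target. There are 200 camera calls.

## Working session

There is one attempt and no reset: what is moved stays moved. The work goes in short steps, Python scripts to look and compute and a tool call to move; the robot and the scene stay as the last step left them, time stands still between calls to the robot, and variables do not carry over. Pictures are saved under pics/ and viewed, at most 10 in all, crops included, and the job is handed in when it is done.

Besides the shell and the picture viewer there is one more tool, called after ">>>" as name(argument=value, ...), one argument or row to a line, values as JSON. move_arm: Moves the arm, as the interface text tells. Scaled input: -1 to 1 covers 25 mm each way for a shift and 30 degrees each way for a turn. Its arguments: {"type":"object","properties":{"targets":{"type":"array"},"claw":{"type":"number"},"newtons":{"type":"number"}},"required":["targets"]}

```bash
ls; mkdir -p pics; python3 - <<'E'
from station import sensors,cams,order,manip
import cv2
s=sensors.sense();print({k:s[k] for k in('t','tcp_pos','tool_rot','finger_gap','force')},manip.grasp_offset)
for n in('scene','top'):
    cv2.imwrite(f'pics/{n}0.png',cams.snapshot(n)[:,:,::-1]);print(n,cams.camera_model(n))
E
```

```text
pics
{'t': 0.0, 'tcp_pos': array([0.26337799, 0.56601702, 0.23032663]), 'tool_rot': array([ 2.16176088e-01,  9.76353798e-01, -9.93167665e-04, -4.18071327e-04]), 'finger_gap': 1.0011041543387866, 'force': array([-0.3309664 ,  0.19250678, -0.34906976])} 0.0187
scene {'fx': 408.76516884849025, 'fy': 408.76516884849025, 'cx': 277.3833749745652, 'cy': 205.43559214240295, 'extrinsics': array([[-0.58514892, -0.81089707,  0.00683249,  0.30508118],
       [-0.40680731,  0.28624547, -0.8675087 ,  0.32676187],
       [ 0.70150449, -0.51040129, -0.49737509,  0.57552434],
       [ 0.        ,  0.        ,  0.        ,  1.        ]])}
top {'fx': 417.6330412410509, 'fy': 417.6330412410509, 'cx': 286.0019485574897, 'cy': 210.44406326281492, 'extrinsics': array([[ 0.02625398, -0.99950553,  0.01730367, -0.04051858],
       [-0.99358647, -0.02799514, -0.10955456,  0.52612   ],
       [ 0.10998481, -0.01431645, -0.99383016,  0.95961658],
       [ 0.        ,  0.        ,  0.        ,  1.        ]])}
```

View pics/scene0.png

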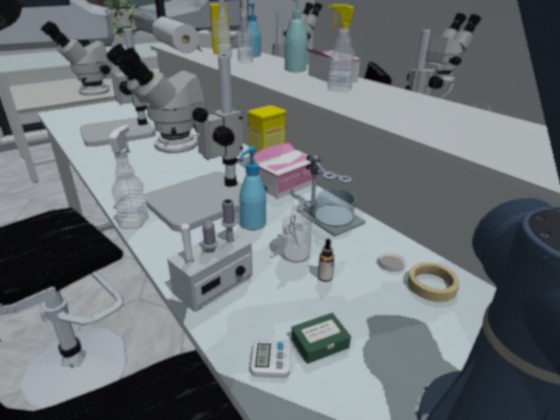

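View pics/top0.png

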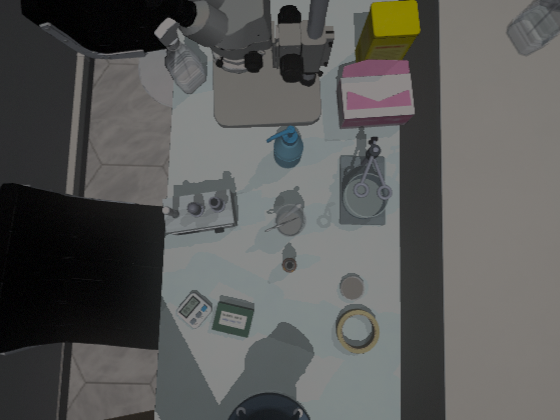

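The overview shows the block on the left (top view: white cap near (167,212), heads near (195,208) and (214,203)). The stand is on the right, with eyelets near (362,190) and (385,192). Next I'll enlarge both.

```bash
python3 - <<'E'
import cv2,numpy as np
t=cv2.imread('pics/top0.png');s=cv2.imread('pics/scene0.png')
f=lambda i,u,v,w,h,k:cv2.resize(i[v:v+h,u:u+w],None,fx=k,fy=k,interpolation=cv2.INTER_CUBIC)
a=np.hstack([f(t,155,175,100,75,4),f(t,325,130,100,75,4)])
b=np.hstack([f(s,165,185,100,75,4),f(s,285,145,100,75,4)])
cv2.imwrite('pics/crop0.png',np.vstack([a,b]))
E
```

```text
(no output)
```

View pics/crop0.png

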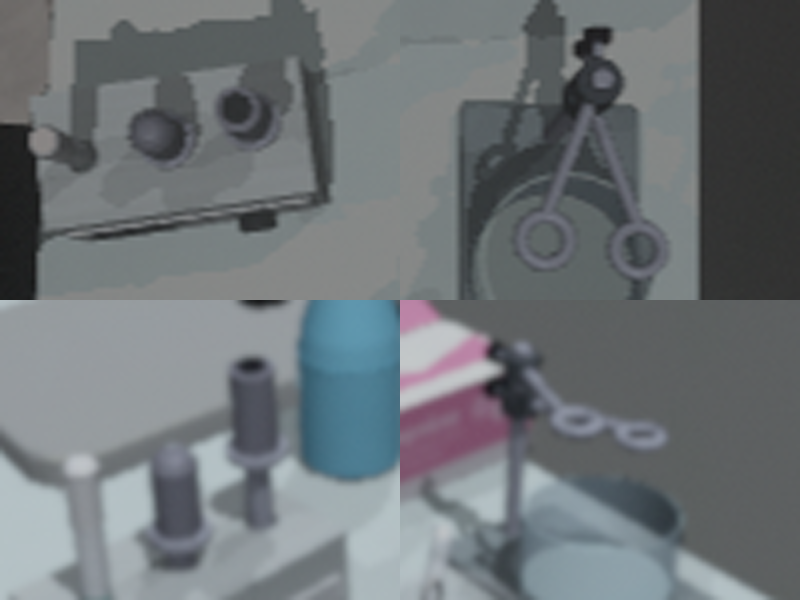

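In the crop, the long probe (flat top) is at top (214.5,202), near the pump bottle. The short probe (domed) is in the middle well at about (192.5,208), and the swab cap is at (166,210). The eyelets are at top (361,190)/(384.5,192) and scene (329,175)/(345,179).

```bash
cat > h.py <<'E'
import numpy as np
from station import sensors,cams
def ray(n,u,v):
    m=cams.camera_model(n);E=m['extrinsics'];R=E[:3,:3];o=-R.T@E[:3,3]
    return o,R.T@np.array([(u-m['cx'])/m['fx'],(v-m['cy'])/m['fy'],1])
def atz(n,p,z):
    o,d=ray(n,*p);return o+d*(z-o[2])/d[2]
def tri(pt,ps):
    A=[];b=[]
    for n,p in(('top',pt),('scene',ps)):
        o,d=ray(n,*p);d=d/np.linalg.norm(d);P=np.eye(3)-np.outer(d,d);A.append(P);b.append(P@o)
    return np.linalg.lstsq(np.vstack(A),np.hstack(b),rcond=None)[0]
def proj(n,X):
    m=cams.camera_model(n);E=m['extrinsics'];c=E[:3,:3]@X+E[:3,3]
    return np.array([m['fx']*c[0]/c[2]+m['cx'],m['fy']*c[1]/c[2]+m['cy']])
E
python3 - <<'E'
from h import *
np.set_printoptions(precision=4,suppress=True)
T=dict(long=((214.5,201.75),(227.5,201.5),.18),short=((192.5,208),(208.5,223),.155),swab=((165.75,210.25),(185.5,226),.17),
 eL=((361.25,190),(329.25,175),.14),eR=((384.5,192),(345,178.75),.115))
for k,(a,b,z) in T.items(): print(k,'tri',tri(a,b),'top@z',atz('top',a,z)[:2],'scene@z',atz('scene',b,z)[:2])
for k,p in dict(farR=(230,177.5*1.0+12),nearR=(236,225)).items():pass
print('block nearright', atz('top',(155+82,175+48),.09),'farright',atz('top',(155+75,175+14),.09),'nearleft',atz('top',(155+10,175+58),.09))
print('eL/eR other heights',atz('top',(361.25,190),.115),atz('top',(384.5,192),.14),atz('scene',(329.25,175),.115),atz('scene',(345,178.75),.14))
print('plate', [atz('top',(325+a/4,130+b/4),.01) for a,b in((463,102),(637,107))])
print('post',atz('top',(325+602/4,130+78/4),.15))
print('bottle',atz('top',(288,147),.1),'beaker',atz('top',(290,222),.1),'dropper',atz('top',(289,265),.1))
E
```

```text
long tri [0.5237 0.1195 0.1794] top@z [0.5238 0.1196] scene@z [0.5224 0.1198]
short tri [0.5128 0.1683 0.1535] top@z [0.5128 0.1682] scene@z [0.5104 0.1692]
swab tri [0.5046 0.2179 0.1696] top@z [0.505  0.2185] scene@z [0.5032 0.2177]
eL tri [ 0.5628 -0.1838  0.1376] top@z [ 0.5628 -0.1829] scene@z [ 0.5587 -0.1807]
eR tri [ 0.564  -0.2404  0.1111] top@z [ 0.564  -0.2386] scene@z [ 0.5577 -0.2353]
block nearright [0.4894 0.0822 0.09  ] farright [0.5649 0.1007 0.09  ] nearleft [0.463  0.2392 0.09  ]
eL/eR other heights [ 0.567  -0.1878  0.115 ] [ 0.56   -0.2323  0.14  ] [ 0.5968 -0.2174  0.115 ] [ 0.5218 -0.1976  0.14  ]
plate [array([ 0.6762, -0.4044,  0.01  ]), array([ 0.6763, -0.5124,  0.01  ])]
post [ 0.6555 -0.4242  0.15  ]
bottle [ 0.6619 -0.0259  0.1   ] beaker [ 0.494  -0.0346  0.1   ] dropper [ 0.4005 -0.0348  0.1   ]
```

>>> move_arm(
  targets=[
    {"dx": 0.5,"dy": -0.8,"dz": 0.1,"rz": -0.18},
    {"dx": 0.5,"dy": -0.8,"dz": 0.1,"rz": -0.18},
    {"dx": 0.5,"dy": -0.8,"dz": 0.1,"rz": -0.18},
    {"dx": 0.5,"dy": -0.8,"dz": 0.1,"rz": -0.18},
    {"dx": 0.5,"dy": -0.8,"dz": 0.1,"rz": -0.18},
    {"dx": 0.5,"dy": -0.8,"dz": 0.1,"rz": -0.18},
    {"dx": 0.5,"dy": -0.8,"dz": 0.1,"rz": -0.18},
    {"dx": 0.5,"dy": -0.8,"dz": 0.1,"rz": -0.18},
    {"dx": 0.5,"dy": -0.8,"dz": 0.1,"rz": -0.18},
    {"dx": 0.5,"dy": -0.8,"dz": 0.1,"rz": -0.18},
  ],
  claw=100,
  newtons=60,
)

```text
schema error: expected keys dx, dy, dz, rx, ry, rz
```

>>> move_arm(
  targets=[
    {"dx": 0.5,"dy": -0.8},
    {"dx": 0.5,"dy": -0.8},
    {"dx": 0.5,"dy": -0.8},
    {"dx": 0.5,"dy": -0.8},
    {"dx": 0.5,"dy": -0.8},
    {"dx": 0.5,"dy": -0.8},
    {"dx": 0.5,"dy": -0.8},
    {"dx": 0.5,"dy": -0.8},
    {"dx": 0.5,"dy": -0.8},
    {"dx": 0.45,"dy": -0.7},
  ],
)

```text
schema error: expected keys dx, dy, dz, rx, ry, rz
```

>>> move_arm(
  targets=[
    {"dx": 0.5,"dy": -0.8,"dz": 0.1,"rx": 0,"ry": 0,"rz": -0.18},
    {"dx": 0.5,"dy": -0.8,"dz": 0.1,"rx": 0,"ry": 0,"rz": -0.18},
    {"dx": 0.5,"dy": -0.8,"dz": 0.1,"rx": 0,"ry": 0,"rz": -0.18},
    {"dx": 0.5,"dy": -0.8,"dz": 0.1,"rx": 0,"ry": 0,"rz": -0.18},
    {"dx": 0.5,"dy": -0.8,"dz": 0.1,"rx": 0,"ry": 0,"rz": -0.18},
    {"dx": 0.5,"dy": -0.8,"dz": 0.1,"rx": 0,"ry": 0,"rz": -0.18},
    {"dx": 0.5,"dy": -0.8,"dz": 0.1,"rx": 0,"ry": 0,"rz": -0.18},
    {"dx": 0.5,"dy": -0.8,"dz": 0.1,"rx": 0,"ry": 0,"rz": -0.18},
    {"dx": 0.5,"dy": -0.8,"dz": 0.1,"rx": 0,"ry": 0,"rz": -0.18},
    {"dx": 0.5,"dy": -0.8,"dz": 0.1,"rx": 0,"ry": 0,"rz": -0.18},
  ],
  claw=100,
  newtons=60,
)

```text
t: 1.35
tcp_pos: [0.3888, 0.3657, 0.256]
tool_rot: [0.637, 0.771, -0.0, -0.0]
force: [0.7, -0.3, -0.6]
finger_gap: 1.003
gripper_force: 0.0
```

>>> move_arm(
  targets=[
    {"dx": 0.5,"dy": -0.8,"dz": 0,"rx": 0,"ry": 0,"rz": 0},
    {"dx": 0.5,"dy": -0.8,"dz": 0,"rx": 0,"ry": 0,"rz": 0},
    {"dx": 0.5,"dy": -0.8,"dz": 0,"rx": 0,"ry": 0,"rz": 0},
    {"dx": 0.5,"dy": -0.8,"dz": 0,"rx": 0,"ry": 0,"rz": 0},
    {"dx": 0.5,"dy": -0.8,"dz": 0,"rx": 0,"ry": 0,"rz": 0},
    {"dx": 0.5,"dy": -0.8,"dz": 0,"rx": 0,"ry": 0,"rz": 0},
    {"dx": 0.5,"dy": -0.8,"dz": 0,"rx": 0,"ry": 0,"rz": 0},
    {"dx": 0.5,"dy": -0.8,"dz": 0,"rx": 0,"ry": 0,"rz": 0},
    {"dx": 0.45,"dy": -0.7,"dz": 0,"rx": 0,"ry": 0,"rz": 0},
    {"dx": 0.45,"dy": -0.7,"dz": 0,"rx": 0,"ry": 0,"rz": 0},
  ],
)

```text
t: 2.6
tcp_pos: [0.5117, 0.1707, 0.2561]
tool_rot: [0.636, 0.772, -0.0, -0.0]
force: [-0.2, -0.3, 0.1]
finger_gap: 0.997
gripper_force: 0.0
```

>>> move_arm(
  targets=[
    {"dx": 0.04,"dy": -0.08,"dz": -0.64,"rx": 0,"ry": 0,"rz": 0},
    {"dx": 0,"dy": 0,"dz": -0.7,"rx": 0,"ry": 0,"rz": 0},
    {"dx": 0,"dy": 0,"dz": -0.7,"rx": 0,"ry": 0,"rz": 0},
    {"dx": 0,"dy": 0,"dz": -0.7,"rx": 0,"ry": 0,"rz": 0},
    {"dx": 0,"dy": 0,"dz": -0.7,"rx": 0,"ry": 0,"rz": 0},
    {"dx": 0,"dy": 0,"dz": -0.7,"rx": 0,"ry": 0,"rz": 0},
    {"dx": 0,"dy": 0,"dz": -0.7,"rx": 0,"ry": 0,"rz": 0},
    {"dx": 0,"dy": 0,"dz": -0.5,"rx": 0,"ry": 0,"rz": 0},
    {"dx": 0,"dy": 0,"dz": -0.3,"rx": 0,"ry": 0,"rz": 0},
    {"dx": 0,"dy": 0,"dz": 0,"rx": 0,"ry": 0,"rz": 0},
  ],
)

```text
t: 3.85
tcp_pos: [0.5122, 0.1695, 0.1149]
tool_rot: [0.636, 0.772, -0.0, -0.0]
force: [-0.8, -0.7, 0.7]
finger_gap: 1.0
gripper_force: 0.0
```

>>> move_arm(
  targets=[
    {"dx": 0,"dy": 0,"dz": 0,"rx": 0,"ry": 0,"rz": 0},
    {"dx": 0,"dy": 0,"dz": 0,"rx": 0,"ry": 0,"rz": 0},
    {"dx": 0,"dy": 0,"dz": 0,"rx": 0,"ry": 0,"rz": 0},
    {"dx": 0,"dy": 0,"dz": 0,"rx": 0,"ry": 0,"rz": 0},
    {"dx": 0,"dy": 0,"dz": 0,"rx": 0,"ry": 0,"rz": 0},
    {"dx": 0,"dy": 0,"dz": 0,"rx": 0,"ry": 0,"rz": 0},
    {"dx": 0,"dy": 0,"dz": 0,"rx": 0,"ry": 0,"rz": 0},
    {"dx": 0,"dy": 0,"dz": 0,"rx": 0,"ry": 0,"rz": 0},
    {"dx": 0,"dy": 0,"dz": 0,"rx": 0,"ry": 0,"rz": 0},
    {"dx": 0,"dy": 0,"dz": 0,"rx": 0,"ry": 0,"rz": 0},
  ],
  claw=0,
  newtons=60,
)

```text
t: 5.1
tcp_pos: [0.5126, 0.1696, 0.1158]
tool_rot: [0.636, 0.772, 0.0, 0.0]
force: [-0.1, 0.5, 6.3]
finger_gap: 0.264
gripper_force: 58.5
```

>>> move_arm(
  targets=[
    {"dx": 0,"dy": 0,"dz": 0.2,"rx": 0,"ry": 0,"rz": 0},
    {"dx": 0,"dy": 0,"dz": 0.6,"rx": 0,"ry": 0,"rz": 0},
    {"dx": 0,"dy": 0,"dz": 0.8,"rx": 0,"ry": 0,"rz": 0},
    {"dx": 0,"dy": 0,"dz": 0.8,"rx": 0,"ry": 0,"rz": 0},
    {"dx": 0,"dy": 0,"dz": 0.8,"rx": 0,"ry": 0,"rz": 0},
    {"dx": 0,"dy": 0,"dz": 0.8,"rx": 0,"ry": 0,"rz": 0},
    {"dx": 0,"dy": 0,"dz": 0.8,"rx": 0,"ry": 0,"rz": 0},
    {"dx": 0,"dy": 0,"dz": 0.8,"rx": 0,"ry": 0,"rz": 0},
    {"dx": 0,"dy": 0,"dz": 0.8,"rx": 0,"ry": 0,"rz": 0},
    {"dx": 0,"dy": 0,"dz": 0.6,"rx": 0,"ry": 0,"rz": 0},
  ],
)

```text
t: 6.35
tcp_pos: [0.5117, 0.1695, 0.2916]
tool_rot: [0.636, 0.772, -0.0, -0.0]
force: [0.4, -0.1, -0.9]
finger_gap: 0.266
gripper_force: 59.2
```

>>> move_arm(
  targets=[
    {"dx": 0.0,"dy": -0.5,"dz": 0,"rx": 0,"ry": 0,"rz": 0},
    {"dx": 0.0,"dy": -0.9,"dz": 0,"rx": 0,"ry": 0,"rz": 0},
    {"dx": 0.1,"dy": -0.9,"dz": 0,"rx": 0,"ry": 0,"rz": 0},
    {"dx": 0.1,"dy": -0.9,"dz": 0,"rx": 0,"ry": 0,"rz": 0},
    {"dx": 0.1,"dy": -0.9,"dz": 0,"rx": 0,"ry": 0,"rz": 0},
    {"dx": 0.1,"dy": -0.9,"dz": 0,"rx": 0,"ry": 0,"rz": 0},
    {"dx": 0.1,"dy": -0.9,"dz": 0,"rx": 0,"ry": 0,"rz": 0},
    {"dx": 0.1,"dy": -0.9,"dz": 0,"rx": 0,"ry": 0,"rz": 0},
    {"dx": 0.1,"dy": -0.9,"dz": 0,"rx": 0,"ry": 0,"rz": 0},
    {"dx": 0.1,"dy": -0.9,"dz": 0,"rx": 0,"ry": 0,"rz": 0},
  ],
)

```text
t: 7.6
tcp_pos: [0.5311, -0.0467, 0.2892]
tool_rot: [0.636, 0.772, -0.001, -0.001]
force: [0.2, 0.1, -0.9]
finger_gap: 0.264
gripper_force: 59.2
```

>>> move_arm(
  targets=[
    {"dx": 0.15,"dy": -0.9,"dz": 0,"rx": 0,"ry": 0,"rz": -0.05},
    {"dx": 0.15,"dy": -0.9,"dz": 0,"rx": 0,"ry": 0,"rz": -0.05},
    {"dx": 0.15,"dy": -0.9,"dz": 0,"rx": 0,"ry": 0,"rz": -0.05},
    {"dx": 0.15,"dy": -0.9,"dz": 0,"rx": 0,"ry": 0,"rz": -0.05},
    {"dx": 0.15,"dy": -0.9,"dz": 0,"rx": 0,"ry": 0,"rz": -0.05},
    {"dx": 0.15,"dy": -0.9,"dz": 0,"rx": 0,"ry": 0,"rz": -0.05},
    {"dx": 0.13,"dy": -0.9,"dz": 0,"rx": 0,"ry": 0,"rz": -0.05},
    {"dx": 0.13,"dy": -0.9,"dz": 0,"rx": 0,"ry": 0,"rz": 0},
    {"dx": 0,"dy": -0.55,"dz": 0,"rx": 0,"ry": 0,"rz": 0},
    {"dx": 0,"dy": 0,"dz": 0,"rx": 0,"ry": 0,"rz": 0},
  ],
)

```text
t: 8.85
tcp_pos: [0.5611, -0.2402, 0.2901]
tool_rot: [0.704, 0.71, 0.0, -0.0]
force: [0.6, -0.1, -1.1]
finger_gap: 0.261
gripper_force: 59.3
```

```bash
python3 - <<'E'
from station import sensors,cams
from h import *
import cv2
s=sensors.sense();print(s['t'],s['tcp_pos'])
t=cams.snapshot('top')[:,:,::-1].copy();c=cams.snapshot('scene')[:,:,::-1].copy()
cv2.imwrite('pics/t1.png',t);cv2.imwrite('pics/s1.png',c)
print(proj('scene',s['tcp_pos']))
f=lambda i,u,v,w,h,k:cv2.resize(i[v:v+h,u:u+w],None,fx=k,fy=k,interpolation=cv2.INTER_CUBIC)
cv2.imwrite('pics/crop1.png',np.hstack([f(t,325,130,80,110,5),f(c,290,100,80,110,5)]))
E
```

```text
8.85 [ 0.5611405  -0.24019482  0.290089  ]
[352.2292273  109.69249262]
```

View pics/crop1.png

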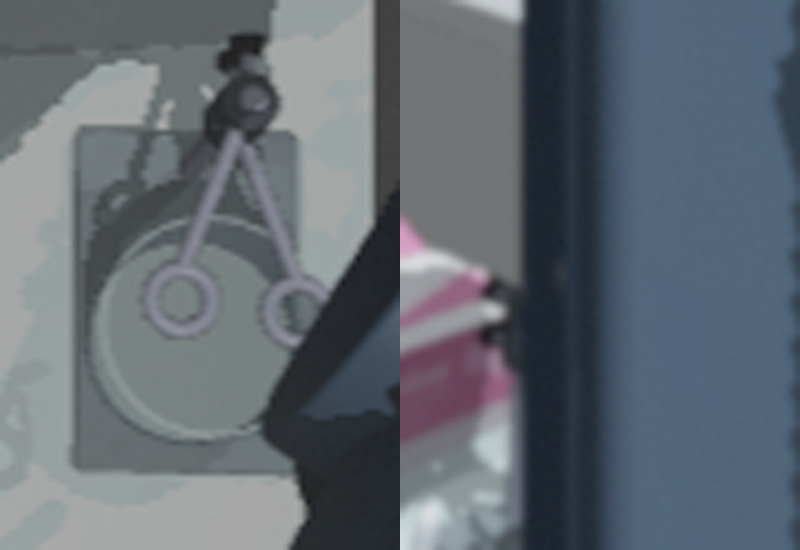

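The arm hides both the probe and the low eyelet here: the ring is half covered at crop (300,310), while the high ring is clear at (181,300). So I'll refine the ring and head centres from the first, unobstructed pictures using a purple-steel mask.

```bash
python3 - <<'E'
from h import *
import cv2
np.set_printoptions(precision=4,suppress=True)
def blob(img,x0,y0,w,h,k=8,show=False):
    c=cv2.resize(img[y0:y0+h,x0:x0+w].astype(np.float32),None,fx=k,fy=k,interpolation=cv2.INTER_CUBIC)
    m=((c[:,:,0]-c[:,:,1])>4).astype(np.uint8)
    cs,hi=cv2.findContours(m,cv2.RETR_CCOMP,cv2.CHAIN_APPROX_NONE)
    out=[]
    for q,hh in zip(cs,hi[0]):
        a=cv2.contourArea(q)/k/k
        if a>5 and len(q)>5:
            e=cv2.fitEllipse(q);out.append((hh[3]>=0,round(a,1),np.array(e[0])/k+[x0,y0]+(0.5/k-.5),np.array(e[1])/k))
    return out
t=cv2.imread('pics/top0.png');s=cv2.imread('pics/scene0.png');t1=cv2.imread('pics/t1.png')
for nm,im,b in(('eL top',t,(352,180,18,20)),('eR top',t,(375,182,18,20)),('eL t1',t1,(352,180,18,20)),('eL sc',s,(320,167,17,15)),('eR sc',s,(336,170,18,15)),('heads top',t,(184,194,42,25))):
    for o in blob(im,*b):print(nm,*o)
E
```

```text
eL top False 195.5 [360.9472 188.9227] [15.1972 17.0318]
eL top True 55.4 [360.9226 189.4897] [8.2558 8.5506]
eR top False 195.4 [383.8582 191.0853] [14.5293 18.1133]
eR top True 46.9 [383.9969 192.0054] [7.6835 7.7237]
eL t1 False 202.1 [360.9381 188.9235] [15.4549 17.2059]
eL t1 True 53.3 [360.8754 189.4435] [8.0704 8.4144]
eL sc False 142.0 [327.5271 173.7325] [10.311  19.5548]
eR sc False 117.0 [343.7248 178.0201] [ 8.8456 17.8141]
heads top False 140.0 [194.9837 209.1636] [12.8399 16.0639]
heads top False 166.8 [215.9003 203.7582] [13.5619 17.2461]
heads top True 42.3 [213.5934 201.5779] [7.2342 7.527 ]
```

```bash
python3 - <<'E'
from h import *
np.set_printoptions(precision=4,suppress=True)
print(atz('top',(360.9,189.5),.136),atz('top',(384,192),.111),'long',atz('top',(213.6,201.6),.18),'short',atz('top',(192.1,207.6),.152),'swab',atz('top',(165.35,209.85),.17))
E
```

```text
[ 0.5646 -0.1829  0.136 ] [ 0.5647 -0.2386  0.111 ] long [0.5241 0.1215 0.18  ] short [0.5139 0.1696 0.152 ] swab [0.5058 0.2194 0.17  ]
```

>>> move_arm(
  targets=[
    {"dx": 0.1,"dy": 0.05,"dz": -0.3,"rx": 0,"ry": 0,"rz": 0},
    {"dx": 0,"dy": 0,"dz": -0.6,"rx": 0,"ry": 0,"rz": 0},
    {"dx": 0,"dy": 0,"dz": -0.6,"rx": 0,"ry": 0,"rz": 0},
    {"dx": 0,"dy": 0,"dz": -0.6,"rx": 0,"ry": 0,"rz": 0},
    {"dx": 0,"dy": 0,"dz": -0.4,"rx": 0,"ry": 0,"rz": 0},
    {"dx": 0,"dy": 0,"dz": -0.2,"rx": 0,"ry": 0,"rz": 0},
    {"dx": 0,"dy": 0,"dz": -0.1,"rx": 0,"ry": 0,"rz": 0},
    {"dx": 0,"dy": 0,"dz": 0,"rx": 0,"ry": 0,"rz": 0},
    {"dx": 0,"dy": 0,"dz": 0,"rx": 0,"ry": 0,"rz": 0},
    {"dx": 0,"dy": 0,"dz": 0,"rx": 0,"ry": 0,"rz": 0},
  ],
)

```text
t: 10.2
tcp_pos: [0.564, -0.2381, 0.2208]
tool_rot: [0.704, 0.71, 0.0, 0.0]
force: [-0.6, -0.6, -2.0]
finger_gap: 0.264
gripper_force: 59.2
```

```bash
python3 - <<'E'
from station import sensors,cams
import cv2,numpy as np
s=sensors.sense();print(s['t'],s['tcp_pos'],s['force'],s['ft_torque'])
t=cams.snapshot('top')[:,:,::-1].copy();c=cams.snapshot('scene')[:,:,::-1].copy()
f=lambda i,u,v,w,h,k:cv2.resize(i[v:v+h,u:u+w],None,fx=k,fy=k,interpolation=cv2.INTER_CUBIC)
cv2.imwrite('pics/crop2.png',np.hstack([f(t,340,150,80,100,5),f(c,290,110,80,100,5)]))
E
```

```text
10.2 [ 0.56396896 -0.23805121  0.22075493] [-0.5673204  -0.58507279 -1.96127376] [ 0.03818489 -0.00173429  0.03302586]
```

View pics/crop2.png

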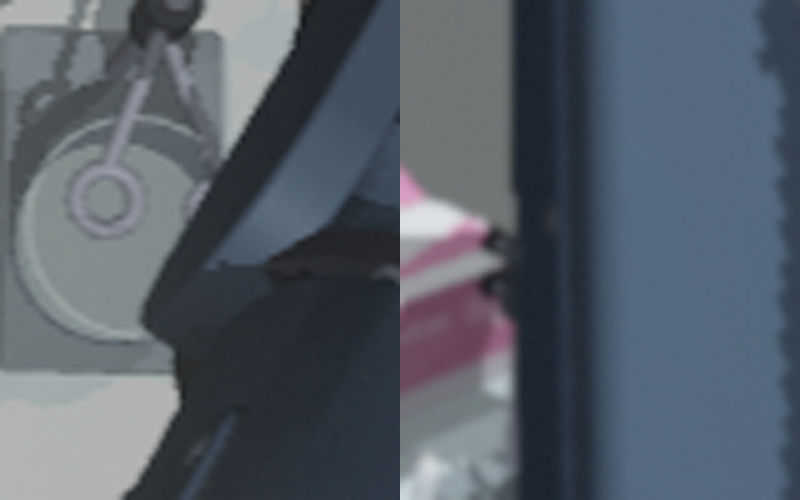

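The arm still hides the ring (only its left edge shows, at crop (200,200)), so I'll feel the way in.

>>> move_arm(
  targets=[
    {"dx": 0,"dy": -0.02,"dz": -0.06,"rx": 0,"ry": 0,"rz": 0},
    {"dx": 0,"dy": 0,"dz": -0.06,"rx": 0,"ry": 0,"rz": 0},
    {"dx": 0,"dy": 0,"dz": -0.06,"rx": 0,"ry": 0,"rz": 0},
    {"dx": 0,"dy": 0,"dz": -0.06,"rx": 0,"ry": 0,"rz": 0},
    {"dx": 0,"dy": 0,"dz": -0.06,"rx": 0,"ry": 0,"rz": 0},
    {"dx": 0,"dy": 0,"dz": -0.06,"rx": 0,"ry": 0,"rz": 0},
    {"dx": 0,"dy": 0,"dz": -0.06,"rx": 0,"ry": 0,"rz": 0},
    {"dx": 0,"dy": 0,"dz": -0.06,"rx": 0,"ry": 0,"rz": 0},
    {"dx": 0,"dy": 0,"dz": 0,"rx": 0,"ry": 0,"rz": 0},
    {"dx": 0,"dy": 0,"dz": 0,"rx": 0,"ry": 0,"rz": 0},
  ],
)

```text
t: 11.55
tcp_pos: [0.5638, -0.2384, 0.2083]
tool_rot: [0.704, 0.71, -0.0, 0.0]
force: [0.0, 0.0, -1.1]
finger_gap: 0.264
gripper_force: 59.2
```

>>> move_arm(
  targets=[
    {"dx": 0,"dy": 0,"dz": -0.08,"rx": 0,"ry": 0,"rz": 0},
    {"dx": 0,"dy": 0,"dz": -0.08,"rx": 0,"ry": 0,"rz": 0},
    {"dx": 0,"dy": 0,"dz": -0.08,"rx": 0,"ry": 0,"rz": 0},
    {"dx": 0,"dy": 0,"dz": -0.08,"rx": 0,"ry": 0,"rz": 0},
    {"dx": 0,"dy": 0,"dz": -0.08,"rx": 0,"ry": 0,"rz": 0},
    {"dx": 0,"dy": 0,"dz": -0.08,"rx": 0,"ry": 0,"rz": 0},
    {"dx": 0,"dy": 0,"dz": -0.08,"rx": 0,"ry": 0,"rz": 0},
    {"dx": 0,"dy": 0,"dz": -0.08,"rx": 0,"ry": 0,"rz": 0},
    {"dx": 0,"dy": 0,"dz": 0,"rx": 0,"ry": 0,"rz": 0},
    {"dx": 0,"dy": 0,"dz": 0,"rx": 0,"ry": 0,"rz": 0},
  ],
)

```text
t: 12.8
tcp_pos: [0.5639, -0.2384, 0.1924]
tool_rot: [0.704, 0.71, 0.0, 0.0]
force: [-0.1, 0.4, -0.7]
finger_gap: 0.265
gripper_force: 59.2
```

>>> move_arm(
  targets=[
    {"dx": 0,"dy": 0,"dz": -0.2,"rx": 0,"ry": 0,"rz": 0},
    {"dx": 0,"dy": 0,"dz": -0.3,"rx": 0,"ry": 0,"rz": 0},
    {"dx": 0,"dy": 0,"dz": -0.3,"rx": 0,"ry": 0,"rz": 0},
    {"dx": 0,"dy": 0,"dz": -0.3,"rx": 0,"ry": 0,"rz": 0},
    {"dx": 0,"dy": 0,"dz": -0.3,"rx": 0,"ry": 0,"rz": 0},
    {"dx": 0,"dy": 0,"dz": -0.3,"rx": 0,"ry": 0,"rz": 0},
    {"dx": 0,"dy": 0,"dz": -0.3,"rx": 0,"ry": 0,"rz": 0},
    {"dx": 0,"dy": 0,"dz": -0.3,"rx": 0,"ry": 0,"rz": 0},
    {"dx": 0,"dy": 0,"dz": -0.1,"rx": 0,"ry": 0,"rz": 0},
    {"dx": 0,"dy": 0,"dz": 0,"rx": 0,"ry": 0,"rz": 0},
  ],
)

```text
t: 14.05
tcp_pos: [0.5637, -0.2384, 0.1321]
tool_rot: [0.704, 0.71, -0.0, -0.0]
force: [-0.0, -0.3, -0.4]
finger_gap: 0.263
gripper_force: 59.2
```

Clean so far, with about 6 mm left. Feeling down to the ring.

>>> move_arm(
  targets=[
    {"dx": 0,"dy": 0,"dz": -0.06,"rx": 0,"ry": 0,"rz": 0},
    {"dx": 0,"dy": 0,"dz": -0.06,"rx": 0,"ry": 0,"rz": 0},
    {"dx": 0,"dy": 0,"dz": -0.06,"rx": 0,"ry": 0,"rz": 0},
    {"dx": 0,"dy": 0,"dz": -0.04,"rx": 0,"ry": 0,"rz": 0},
    {"dx": 0,"dy": 0,"dz": -0.02,"rx": 0,"ry": 0,"rz": 0},
    {"dx": 0,"dy": 0,"dz": 0,"rx": 0,"ry": 0,"rz": 0},
    {"dx": 0,"dy": 0,"dz": 0,"rx": 0,"ry": 0,"rz": 0},
    {"dx": 0,"dy": 0,"dz": 0,"rx": 0,"ry": 0,"rz": 0},
    {"dx": 0,"dy": 0,"dz": 0,"rx": 0,"ry": 0,"rz": 0},
    {"dx": 0,"dy": 0,"dz": 0,"rx": 0,"ry": 0,"rz": 0},
  ],
)

```text
t: 15.3
tcp_pos: [0.5638, -0.2384, 0.1263]
tool_rot: [0.704, 0.71, 0.0, 0.0]
force: [0.2, -0.1, -1.6]
finger_gap: 0.262
gripper_force: 59.2
```

>>> move_arm(
  targets=[
    {"dx": 0,"dy": 0,"dz": -0.03,"rx": 0,"ry": 0,"rz": 0},
    {"dx": 0,"dy": 0,"dz": -0.02,"rx": 0,"ry": 0,"rz": 0},
    {"dx": 0,"dy": 0,"dz": 0,"rx": 0,"ry": 0,"rz": 0},
    {"dx": 0,"dy": 0,"dz": 0,"rx": 0,"ry": 0,"rz": 0},
    {"dx": 0,"dy": 0,"dz": 0,"rx": 0,"ry": 0,"rz": 0},
    {"dx": 0,"dy": 0,"dz": 0,"rx": 0,"ry": 0,"rz": 0},
    {"dx": 0,"dy": 0,"dz": 0,"rx": 0,"ry": 0,"rz": 0},
    {"dx": 0,"dy": 0,"dz": 0,"rx": 0,"ry": 0,"rz": 0},
    {"dx": 0,"dy": 0,"dz": 0,"rx": 0,"ry": 0,"rz": 0},
    {"dx": 0,"dy": 0,"dz": 0,"rx": 0,"ry": 0,"rz": 0},
  ],
)

```text
t: 16.55
tcp_pos: [0.5639, -0.2385, 0.1259]
tool_rot: [0.704, 0.71, 0.0, 0.0]
force: [-1.9, 1.4, 6.2]
finger_gap: 0.263
gripper_force: 59.9
```

>>> move_arm(
  targets=[
    {"dx": 0,"dy": 0,"dz": 0,"rx": 0,"ry": 0,"rz": 0},
    {"dx": 0,"dy": 0,"dz": 0,"rx": 0,"ry": 0,"rz": 0},
    {"dx": 0,"dy": 0,"dz": 0,"rx": 0,"ry": 0,"rz": 0},
    {"dx": 0,"dy": 0,"dz": 0,"rx": 0,"ry": 0,"rz": 0},
    {"dx": 0,"dy": 0,"dz": 0,"rx": 0,"ry": 0,"rz": 0},
    {"dx": 0,"dy": 0,"dz": 0,"rx": 0,"ry": 0,"rz": 0},
    {"dx": 0,"dy": 0,"dz": 0,"rx": 0,"ry": 0,"rz": 0},
    {"dx": 0,"dy": 0,"dz": 0,"rx": 0,"ry": 0,"rz": 0},
    {"dx": 0,"dy": 0,"dz": 0,"rx": 0,"ry": 0,"rz": 0},
    {"dx": 0,"dy": 0,"dz": 0,"rx": 0,"ry": 0,"rz": 0},
  ],
  claw=100,
)

```text
t: 17.8
tcp_pos: [0.5638, -0.2384, 0.1251]
tool_rot: [0.704, 0.71, -0.0, -0.0]
force: [0.9, 1.2, -0.4]
finger_gap: 0.998
gripper_force: 0.0
```

>>> move_arm(
  targets=[
    {"dx": 0,"dy": 0,"dz": 0.3,"rx": 0,"ry": 0,"rz": 0},
    {"dx": 0,"dy": 0,"dz": 0.6,"rx": 0,"ry": 0,"rz": 0},
    {"dx": 0,"dy": 0,"dz": 0.8,"rx": 0,"ry": 0,"rz": 0},
    {"dx": 0,"dy": 0,"dz": 0.8,"rx": 0,"ry": 0,"rz": 0},
    {"dx": 0,"dy": 0,"dz": 0.8,"rx": 0,"ry": 0,"rz": 0},
    {"dx": 0,"dy": 0,"dz": 0.8,"rx": 0,"ry": 0,"rz": 0},
    {"dx": 0,"dy": 0,"dz": 0.8,"rx": 0,"ry": 0,"rz": 0},
    {"dx": 0,"dy": 0,"dz": 0.6,"rx": 0,"ry": 0,"rz": 0},
    {"dx": 0,"dy": 0,"dz": 0.5,"rx": 0,"ry": 0,"rz": 0},
    {"dx": 0,"dy": 0,"dz": 0,"rx": 0,"ry": 0,"rz": 0},
  ],
)

```text
t: 19.05
tcp_pos: [0.5643, -0.2387, 0.2763]
tool_rot: [0.704, 0.71, 0.0, 0.001]
force: [0.7, 0.7, -0.5]
finger_gap: 1.001
gripper_force: 0.0
```

>>> move_arm(
  targets=[
    {"dx": -0.1,"dy": 0.4,"dz": 0,"rx": 0,"ry": 0,"rz": 0},
    {"dx": -0.1,"dy": 0.8,"dz": 0,"rx": 0,"ry": 0,"rz": 0},
    {"dx": -0.1,"dy": 0.8,"dz": 0,"rx": 0,"ry": 0,"rz": 0},
    {"dx": -0.1,"dy": 0.8,"dz": 0,"rx": 0,"ry": 0,"rz": 0},
    {"dx": -0.1,"dy": 0.8,"dz": 0,"rx": 0,"ry": 0,"rz": 0},
    {"dx": -0.1,"dy": 0.8,"dz": 0,"rx": 0,"ry": 0,"rz": 0},
    {"dx": -0.1,"dy": 0.8,"dz": 0,"rx": 0,"ry": 0,"rz": 0},
    {"dx": -0.1,"dy": 0.8,"dz": 0,"rx": 0,"ry": 0,"rz": 0},
    {"dx": -0.1,"dy": 0.8,"dz": 0,"rx": 0,"ry": 0,"rz": 0},
    {"dx": -0.1,"dy": 0.8,"dz": 0,"rx": 0,"ry": 0,"rz": 0},
  ],
)

```text
t: 20.3
tcp_pos: [0.5386, -0.0471, 0.2751]
tool_rot: [0.704, 0.71, 0.0, 0.0]
force: [0.5, -0.4, 0.7]
finger_gap: 1.004
gripper_force: 0.0
```

>>> move_arm(
  targets=[
    {"dx": -0.1,"dy": 0.8,"dz": 0,"rx": 0,"ry": 0,"rz": 0.05},
    {"dx": -0.1,"dy": 0.8,"dz": 0,"rx": 0,"ry": 0,"rz": 0.05},
    {"dx": -0.1,"dy": 0.8,"dz": 0,"rx": 0,"ry": 0,"rz": 0.05},
    {"dx": -0.1,"dy": 0.8,"dz": 0,"rx": 0,"ry": 0,"rz": 0.05},
    {"dx": -0.1,"dy": 0.8,"dz": 0,"rx": 0,"ry": 0,"rz": 0.05},
    {"dx": -0.1,"dy": 0.8,"dz": 0,"rx": 0,"ry": 0,"rz": 0.05},
    {"dx": -0.07,"dy": 0.8,"dz": 0,"rx": 0,"ry": 0,"rz": 0.05},
    {"dx": 0,"dy": 0.8,"dz": 0,"rx": 0,"ry": 0,"rz": 0},
    {"dx": 0,"dy": 0.37,"dz": 0,"rx": 0,"ry": 0,"rz": 0},
    {"dx": 0,"dy": 0,"dz": 0,"rx": 0,"ry": 0,"rz": 0},
  ],
)

```text
t: 21.55
tcp_pos: [0.5219, 0.1214, 0.275]
tool_rot: [0.635, 0.772, -0.0, 0.0]
force: [-1.0, -0.3, 0.4]
finger_gap: 1.002
gripper_force: 0.0
```

```bash
python3 - <<'E'
from station import sensors,cams
import cv2,numpy as np
s=sensors.sense();print(s['t'],s['tcp_pos'],s['force'])
t=cams.snapshot('top')[:,:,::-1].copy();c=cams.snapshot('scene')[:,:,::-1].copy()
cv2.imwrite('pics/t3.png',t);cv2.imwrite('pics/s3.png',c)
f=lambda i,u,v,w,h,k:cv2.resize(i[v:v+h,u:u+w],None,fx=k,fy=k,interpolation=cv2.INTER_CUBIC)
cv2.imwrite('pics/crop3.png',np.vstack([np.hstack([f(t,330,150,80,60,5),f(c,290,140,80,60,5)]),np.hstack([f(t,165,175,80,60,5),f(c,170,175,80,60,5)])]))
E
```

```text
21.55 [0.5219171  0.12142899 0.27500422] [-0.96829922 -0.31369409  0.44524721]
```

View pics/crop3.png

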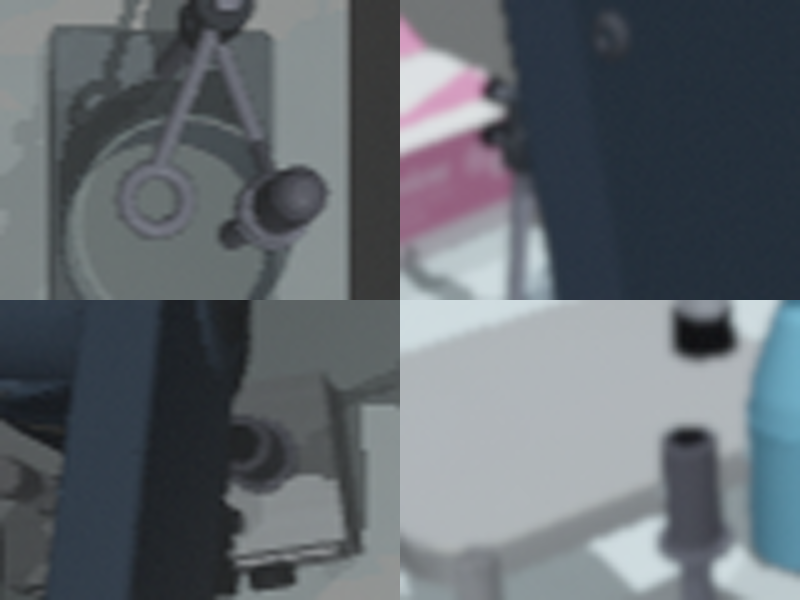

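The short probe is seated upright in the low eyelet (head at crop (298,195)). The long probe still stands in its well, under the gripper. Lowering onto it.

>>> move_arm(
  targets=[
    {"dx": 0,"dy": 0,"dz": -0.4,"rx": 0,"ry": 0,"rz": 0},
    {"dx": 0,"dy": 0,"dz": -0.7,"rx": 0,"ry": 0,"rz": 0},
    {"dx": 0,"dy": 0,"dz": -0.7,"rx": 0,"ry": 0,"rz": 0},
    {"dx": 0,"dy": 0,"dz": -0.7,"rx": 0,"ry": 0,"rz": 0},
    {"dx": 0,"dy": 0,"dz": -0.7,"rx": 0,"ry": 0,"rz": 0},
    {"dx": 0,"dy": 0,"dz": -0.7,"rx": 0,"ry": 0,"rz": 0},
    {"dx": 0,"dy": 0,"dz": -0.7,"rx": 0,"ry": 0,"rz": 0},
    {"dx": 0,"dy": 0,"dz": -0.5,"rx": 0,"ry": 0,"rz": 0},
    {"dx": 0,"dy": 0,"dz": -0.2,"rx": 0,"ry": 0,"rz": 0},
    {"dx": 0,"dy": 0,"dz": 0,"rx": 0,"ry": 0,"rz": 0},
  ],
)

```text
t: 22.9
tcp_pos: [0.522, 0.1207, 0.1423]
tool_rot: [0.636, 0.772, -0.0, -0.0]
force: [0.0, 0.2, -0.4]
finger_gap: 0.998
gripper_force: 0.0
```

>>> move_arm(
  targets=[
    {"dx": 0,"dy": 0,"dz": 0,"rx": 0,"ry": 0,"rz": 0},
    {"dx": 0,"dy": 0,"dz": 0,"rx": 0,"ry": 0,"rz": 0},
    {"dx": 0,"dy": 0,"dz": 0,"rx": 0,"ry": 0,"rz": 0},
    {"dx": 0,"dy": 0,"dz": 0,"rx": 0,"ry": 0,"rz": 0},
    {"dx": 0,"dy": 0,"dz": 0,"rx": 0,"ry": 0,"rz": 0},
    {"dx": 0,"dy": 0,"dz": 0,"rx": 0,"ry": 0,"rz": 0},
    {"dx": 0,"dy": 0,"dz": 0,"rx": 0,"ry": 0,"rz": 0},
    {"dx": 0,"dy": 0,"dz": 0,"rx": 0,"ry": 0,"rz": 0},
    {"dx": 0,"dy": 0,"dz": 0,"rx": 0,"ry": 0,"rz": 0},
    {"dx": 0,"dy": 0,"dz": 0,"rx": 0,"ry": 0,"rz": 0},
  ],
  claw=0,
  newtons=60,
)

```text
t: 24.15
tcp_pos: [0.5224, 0.1208, 0.143]
tool_rot: [0.636, 0.772, 0.0, 0.0]
force: [-0.3, 0.3, 5.3]
finger_gap: 0.265
gripper_force: 58.5
```

>>> move_arm(
  targets=[
    {"dx": 0,"dy": 0,"dz": 0.2,"rx": 0,"ry": 0,"rz": 0},
    {"dx": 0,"dy": 0,"dz": 0.6,"rx": 0,"ry": 0,"rz": 0},
    {"dx": 0,"dy": 0,"dz": 0.8,"rx": 0,"ry": 0,"rz": 0},
    {"dx": 0,"dy": 0,"dz": 0.8,"rx": 0,"ry": 0,"rz": 0},
    {"dx": 0,"dy": 0,"dz": 0.8,"rx": 0,"ry": 0,"rz": 0},
    {"dx": 0,"dy": 0,"dz": 0.8,"rx": 0,"ry": 0,"rz": 0},
    {"dx": 0,"dy": 0,"dz": 0.8,"rx": 0,"ry": 0,"rz": 0},
    {"dx": 0,"dy": 0,"dz": 0.8,"rx": 0,"ry": 0,"rz": 0},
    {"dx": 0,"dy": 0,"dz": 0.8,"rx": 0,"ry": 0,"rz": 0},
    {"dx": 0,"dy": 0,"dz": 0.8,"rx": 0,"ry": 0,"rz": 0},
  ],
)

```text
t: 25.4
tcp_pos: [0.5213, 0.1209, 0.3237]
tool_rot: [0.636, 0.772, -0.0, -0.0]
force: [0.3, -0.9, -2.3]
finger_gap: 0.268
gripper_force: 59.0
```

>>> move_arm(
  targets=[
    {"dx": 0.0,"dy": -0.4,"dz": 0,"rx": 0,"ry": 0,"rz": 0},
    {"dx": 0.0,"dy": -0.7,"dz": 0,"rx": 0,"ry": 0,"rz": 0},
    {"dx": 0.1,"dy": -0.7,"dz": 0,"rx": 0,"ry": 0,"rz": 0},
    {"dx": 0.1,"dy": -0.7,"dz": 0,"rx": 0,"ry": 0,"rz": 0},
    {"dx": 0.1,"dy": -0.7,"dz": 0,"rx": 0,"ry": 0,"rz": 0},
    {"dx": 0.1,"dy": -0.7,"dz": 0,"rx": 0,"ry": 0,"rz": 0},
    {"dx": 0.1,"dy": -0.7,"dz": 0,"rx": 0,"ry": 0,"rz": 0},
    {"dx": 0.1,"dy": -0.7,"dz": 0,"rx": 0,"ry": 0,"rz": 0},
    {"dx": 0.1,"dy": -0.7,"dz": 0,"rx": 0,"ry": 0,"rz": 0},
    {"dx": 0.1,"dy": -0.7,"dz": 0,"rx": 0,"ry": 0,"rz": 0},
  ],
)

```text
t: 26.65
tcp_pos: [0.5422, -0.0478, 0.3226]
tool_rot: [0.636, 0.772, 0.0, 0.0]
force: [-0.5, 0.4, -1.8]
finger_gap: 0.26
gripper_force: 59.1
```

>>> move_arm(
  targets=[
    {"dx": 0.12,"dy": -0.7,"dz": 0,"rx": 0,"ry": 0,"rz": -0.05},
    {"dx": 0.12,"dy": -0.7,"dz": 0,"rx": 0,"ry": 0,"rz": -0.05},
    {"dx": 0.12,"dy": -0.7,"dz": 0,"rx": 0,"ry": 0,"rz": -0.05},
    {"dx": 0.12,"dy": -0.7,"dz": 0,"rx": 0,"ry": 0,"rz": -0.05},
    {"dx": 0.12,"dy": -0.7,"dz": 0,"rx": 0,"ry": 0,"rz": -0.05},
    {"dx": 0.12,"dy": -0.7,"dz": 0,"rx": 0,"ry": 0,"rz": -0.05},
    {"dx": 0.14,"dy": -0.7,"dz": 0,"rx": 0,"ry": 0,"rz": -0.05},
    {"dx": 0,"dy": -0.54,"dz": 0,"rx": 0,"ry": 0,"rz": 0},
    {"dx": 0,"dy": 0,"dz": 0,"rx": 0,"ry": 0,"rz": 0},
    {"dx": 0,"dy": 0,"dz": 0,"rx": 0,"ry": 0,"rz": 0},
  ],
)

```text
t: 27.9
tcp_pos: [0.5633, -0.1822, 0.3225]
tool_rot: [0.704, 0.71, 0.0, -0.0]
force: [-0.4, -0.2, -1.4]
finger_gap: 0.264
gripper_force: 59.1
```

>>> move_arm(
  targets=[
    {"dx": 0.02,"dy": -0.02,"dz": -0.3,"rx": 0,"ry": 0,"rz": 0},
    {"dx": 0,"dy": 0,"dz": -0.5,"rx": 0,"ry": 0,"rz": 0},
    {"dx": 0,"dy": 0,"dz": -0.5,"rx": 0,"ry": 0,"rz": 0},
    {"dx": 0,"dy": 0,"dz": -0.4,"rx": 0,"ry": 0,"rz": 0},
    {"dx": 0,"dy": 0,"dz": -0.2,"rx": 0,"ry": 0,"rz": 0},
    {"dx": 0,"dy": 0,"dz": -0.08,"rx": 0,"ry": 0,"rz": 0},
    {"dx": 0,"dy": 0,"dz": -0.06,"rx": 0,"ry": 0,"rz": 0},
    {"dx": 0,"dy": 0,"dz": -0.06,"rx": 0,"ry": 0,"rz": 0},
    {"dx": 0,"dy": 0,"dz": -0.06,"rx": 0,"ry": 0,"rz": 0},
    {"dx": 0,"dy": 0,"dz": 0,"rx": 0,"ry": 0,"rz": 0},
  ],
)

```text
t: 29.15
tcp_pos: [0.564, -0.1832, 0.2685]
tool_rot: [0.704, 0.71, -0.0, -0.0]
force: [0.3, 0.9, -0.6]
finger_gap: 0.26
gripper_force: 59.1
```

>>> move_arm(
  targets=[
    {"dx": 0,"dy": 0,"dz": -0.06,"rx": 0,"ry": 0,"rz": 0},
    {"dx": 0,"dy": 0,"dz": -0.06,"rx": 0,"ry": 0,"rz": 0},
    {"dx": 0,"dy": 0,"dz": -0.06,"rx": 0,"ry": 0,"rz": 0},
    {"dx": 0,"dy": 0,"dz": -0.06,"rx": 0,"ry": 0,"rz": 0},
    {"dx": 0,"dy": 0,"dz": -0.06,"rx": 0,"ry": 0,"rz": 0},
    {"dx": 0,"dy": 0,"dz": -0.06,"rx": 0,"ry": 0,"rz": 0},
    {"dx": 0,"dy": 0,"dz": -0.06,"rx": 0,"ry": 0,"rz": 0},
    {"dx": 0,"dy": 0,"dz": 0,"rx": 0,"ry": 0,"rz": 0},
    {"dx": 0,"dy": 0,"dz": 0,"rx": 0,"ry": 0,"rz": 0},
    {"dx": 0,"dy": 0,"dz": 0,"rx": 0,"ry": 0,"rz": 0},
  ],
)

```text
t: 30.4
tcp_pos: [0.5641, -0.1832, 0.2581]
tool_rot: [0.704, 0.71, 0.0, 0.0]
force: [0.4, -0.4, -0.2]
finger_gap: 0.263
gripper_force: 59.1
```

>>> move_arm(
  targets=[
    {"dx": 0,"dy": 0,"dz": -0.08,"rx": 0,"ry": 0,"rz": 0},
    {"dx": 0,"dy": 0,"dz": -0.08,"rx": 0,"ry": 0,"rz": 0},
    {"dx": 0,"dy": 0,"dz": -0.08,"rx": 0,"ry": 0,"rz": 0},
    {"dx": 0,"dy": 0,"dz": -0.08,"rx": 0,"ry": 0,"rz": 0},
    {"dx": 0,"dy": 0,"dz": -0.08,"rx": 0,"ry": 0,"rz": 0},
    {"dx": 0,"dy": 0,"dz": -0.08,"rx": 0,"ry": 0,"rz": 0},
    {"dx": 0,"dy": 0,"dz": -0.08,"rx": 0,"ry": 0,"rz": 0},
    {"dx": 0,"dy": 0,"dz": -0.08,"rx": 0,"ry": 0,"rz": 0},
    {"dx": 0,"dy": 0,"dz": 0,"rx": 0,"ry": 0,"rz": 0},
    {"dx": 0,"dy": 0,"dz": 0,"rx": 0,"ry": 0,"rz": 0},
  ],
)

```text
t: 31.65
tcp_pos: [0.5641, -0.1832, 0.2421]
tool_rot: [0.704, 0.71, 0.0, 0.0]
force: [-0.2, 0.4, -0.5]
finger_gap: 0.269
gripper_force: 59.1
```

>>> move_arm(
  targets=[
    {"dx": 0,"dy": 0,"dz": -0.2,"rx": 0,"ry": 0,"rz": 0},
    {"dx": 0,"dy": 0,"dz": -0.4,"rx": 0,"ry": 0,"rz": 0},
    {"dx": 0,"dy": 0,"dz": -0.4,"rx": 0,"ry": 0,"rz": 0},
    {"dx": 0,"dy": 0,"dz": -0.4,"rx": 0,"ry": 0,"rz": 0},
    {"dx": 0,"dy": 0,"dz": -0.4,"rx": 0,"ry": 0,"rz": 0},
    {"dx": 0,"dy": 0,"dz": -0.4,"rx": 0,"ry": 0,"rz": 0},
    {"dx": 0,"dy": 0,"dz": -0.4,"rx": 0,"ry": 0,"rz": 0},
    {"dx": 0,"dy": 0,"dz": -0.4,"rx": 0,"ry": 0,"rz": 0},
    {"dx": 0,"dy": 0,"dz": -0.2,"rx": 0,"ry": 0,"rz": 0},
    {"dx": 0,"dy": 0,"dz": -0.08,"rx": 0,"ry": 0,"rz": 0},
  ],
)

```text
t: 32.9
tcp_pos: [0.564, -0.1832, 0.1597]
tool_rot: [0.704, 0.71, -0.0, -0.0]
force: [-0.7, 0.4, -0.5]
finger_gap: 0.263
gripper_force: 59.1
```

>>> move_arm(
  targets=[
    {"dx": 0,"dy": 0,"dz": -0.06,"rx": 0,"ry": 0,"rz": 0},
    {"dx": 0,"dy": 0,"dz": -0.06,"rx": 0,"ry": 0,"rz": 0},
    {"dx": 0,"dy": 0,"dz": -0.06,"rx": 0,"ry": 0,"rz": 0},
    {"dx": 0,"dy": 0,"dz": -0.04,"rx": 0,"ry": 0,"rz": 0},
    {"dx": 0,"dy": 0,"dz": -0.03,"rx": 0,"ry": 0,"rz": 0},
    {"dx": 0,"dy": 0,"dz": 0,"rx": 0,"ry": 0,"rz": 0},
    {"dx": 0,"dy": 0,"dz": 0,"rx": 0,"ry": 0,"rz": 0},
    {"dx": 0,"dy": 0,"dz": 0,"rx": 0,"ry": 0,"rz": 0},
    {"dx": 0,"dy": 0,"dz": 0,"rx": 0,"ry": 0,"rz": 0},
    {"dx": 0,"dy": 0,"dz": 0,"rx": 0,"ry": 0,"rz": 0},
  ],
)

```text
t: 34.15
tcp_pos: [0.5641, -0.1832, 0.1538]
tool_rot: [0.704, 0.71, 0.0, 0.0]
force: [0.6, -0.3, -1.8]
finger_gap: 0.265
gripper_force: 59.1
```

>>> move_arm(
  targets=[
    {"dx": 0,"dy": 0,"dz": -0.03,"rx": 0,"ry": 0,"rz": 0},
    {"dx": 0,"dy": 0,"dz": -0.02,"rx": 0,"ry": 0,"rz": 0},
    {"dx": 0,"dy": 0,"dz": -0.01,"rx": 0,"ry": 0,"rz": 0},
    {"dx": 0,"dy": 0,"dz": 0,"rx": 0,"ry": 0,"rz": 0},
    {"dx": 0,"dy": 0,"dz": 0,"rx": 0,"ry": 0,"rz": 0},
    {"dx": 0,"dy": 0,"dz": 0,"rx": 0,"ry": 0,"rz": 0},
    {"dx": 0,"dy": 0,"dz": 0,"rx": 0,"ry": 0,"rz": 0},
    {"dx": 0,"dy": 0,"dz": 0,"rx": 0,"ry": 0,"rz": 0},
    {"dx": 0,"dy": 0,"dz": 0,"rx": 0,"ry": 0,"rz": 0},
    {"dx": 0,"dy": 0,"dz": 0,"rx": 0,"ry": 0,"rz": 0},
  ],
)

```text
t: 35.4
tcp_pos: [0.5641, -0.1833, 0.1532]
tool_rot: [0.704, 0.71, 0.0, 0.0]
force: [-2.0, 0.8, 4.9]
finger_gap: 0.267
gripper_force: 59.7
```

Contact at the expected height, so I'll release, rise and back away.

>>> move_arm(
  targets=[
    {"dx": 0,"dy": 0,"dz": 0,"rx": 0,"ry": 0,"rz": 0},
    {"dx": 0,"dy": 0,"dz": 0,"rx": 0,"ry": 0,"rz": 0},
    {"dx": 0,"dy": 0,"dz": 0,"rx": 0,"ry": 0,"rz": 0},
    {"dx": 0,"dy": 0,"dz": 0,"rx": 0,"ry": 0,"rz": 0},
    {"dx": 0,"dy": 0,"dz": 0,"rx": 0,"ry": 0,"rz": 0},
    {"dx": 0,"dy": 0,"dz": 0,"rx": 0,"ry": 0,"rz": 0},
    {"dx": 0,"dy": 0,"dz": 0,"rx": 0,"ry": 0,"rz": 0},
    {"dx": 0,"dy": 0,"dz": 0,"rx": 0,"ry": 0,"rz": 0},
    {"dx": 0,"dy": 0,"dz": 0,"rx": 0,"ry": 0,"rz": 0},
    {"dx": 0,"dy": 0,"dz": 0,"rx": 0,"ry": 0,"rz": 0},
  ],
  claw=100,
)

```text
t: 36.65
tcp_pos: [0.564, -0.1832, 0.1523]
tool_rot: [0.704, 0.71, -0.0, -0.0]
force: [-0.2, -1.0, 0.5]
finger_gap: 1.001
gripper_force: 0.0
```

>>> move_arm(
  targets=[
    {"dx": 0,"dy": 0,"dz": 0.3,"rx": 0,"ry": 0,"rz": 0},
    {"dx": 0,"dy": 0,"dz": 0.6,"rx": 0,"ry": 0,"rz": 0},
    {"dx": 0,"dy": 0,"dz": 0.8,"rx": 0,"ry": 0,"rz": 0},
    {"dx": 0,"dy": 0,"dz": 0.8,"rx": 0,"ry": 0,"rz": 0},
    {"dx": 0,"dy": 0,"dz": 0.8,"rx": 0,"ry": 0,"rz": 0},
    {"dx": 0,"dy": 0,"dz": 0.8,"rx": 0,"ry": 0,"rz": 0},
    {"dx": 0,"dy": 0,"dz": 0.8,"rx": 0,"ry": 0,"rz": 0},
    {"dx": 0,"dy": 0,"dz": 0.6,"rx": 0,"ry": 0,"rz": 0},
    {"dx": 0,"dy": 0,"dz": 0.4,"rx": 0,"ry": 0,"rz": 0},
    {"dx": 0,"dy": 0,"dz": 0,"rx": 0,"ry": 0,"rz": 0},
  ],
)

```text
t: 37.9
tcp_pos: [0.5643, -0.1833, 0.3007]
tool_rot: [0.704, 0.71, 0.0, 0.001]
force: [0.2, 0.3, 0.1]
finger_gap: 0.999
gripper_force: 0.0
```

>>> move_arm(
  targets=[
    {"dx": -0.1,"dy": 0.4,"dz": 0,"rx": 0,"ry": 0,"rz": 0},
    {"dx": -0.1,"dy": 0.8,"dz": 0,"rx": 0,"ry": 0,"rz": 0},
    {"dx": -0.1,"dy": 0.8,"dz": 0,"rx": 0,"ry": 0,"rz": 0},
    {"dx": -0.1,"dy": 0.8,"dz": 0,"rx": 0,"ry": 0,"rz": 0},
    {"dx": -0.1,"dy": 0.8,"dz": 0,"rx": 0,"ry": 0,"rz": 0},
    {"dx": -0.1,"dy": 0.8,"dz": 0,"rx": 0,"ry": 0,"rz": 0},
    {"dx": -0.1,"dy": 0.8,"dz": 0,"rx": 0,"ry": 0,"rz": 0},
    {"dx": -0.1,"dy": 0.8,"dz": 0,"rx": 0,"ry": 0,"rz": 0},
    {"dx": 0,"dy": 0.5,"dz": 0,"rx": 0,"ry": 0,"rz": 0},
    {"dx": 0,"dy": 0,"dz": 0,"rx": 0,"ry": 0,"rz": 0},
  ],
)

```text
t: 39.15
tcp_pos: [0.5441, -0.0198, 0.2999]
tool_rot: [0.703, 0.711, -0.0, 0.0]
force: [0.1, -0.8, 0.1]
finger_gap: 1.0
gripper_force: 0.0
```

```bash
python3 - <<'E'
from station import sensors,cams
import cv2,numpy as np
s=sensors.sense();print(s['t'],s['tcp_pos'],s['force'])
t=cams.snapshot('top')[:,:,::-1].copy();c=cams.snapshot('scene')[:,:,::-1].copy()
f=lambda i,u,v,w,h,k:cv2.resize(i[v:v+h,u:u+w],None,fx=k,fy=k,interpolation=cv2.INTER_CUBIC)
cv2.imwrite('pics/crop4.png',np.vstack([np.hstack([f(t,330,150,80,60,5),f(c,290,140,80,60,5)]),np.hstack([f(t,155,130,160,120,2.5),f(c,165,140,160,120,2.5)])]))
E
```

```text
39.15 [ 0.54410024 -0.01982776  0.29985291] [ 0.06371621 -0.76288414  0.12452811]
```

View pics/crop4.png

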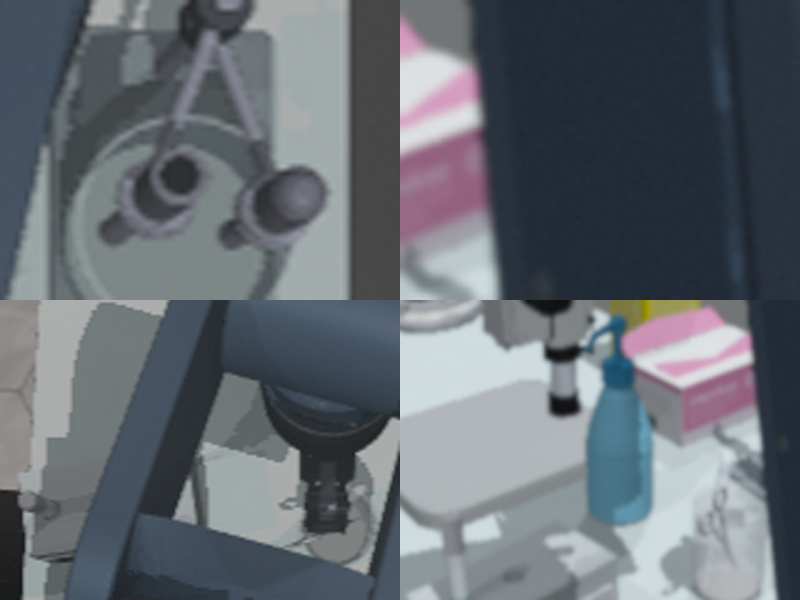

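Both probes hang upright in their eyelets: long head at crop (180,178), short at (298,195). The tube and bottle are in place, and the gripper is clear. Handing in.

```bash
python3 -c "
from station import order
print(order.sign_off())"
```

```text
the job is handed in; nothing more can be done
None
```

The short probe hangs in the low eyelet and the long probe in the high one, both let go with the swab tube still in its well; I handed the job in at about 39 s, and no verdict came back.

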